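# Close up the row of kiln props against the end stop

### The job

The five off-white kiln props stand in a touching row in the wooden rail, short of the blue end stop. Place the fingertips behind the last prop and push the whole row gently along the rail as one train, without opening gaps, until it is fully home against the blue stop, then draw the fingers clear. Only push: do not squeeze, lift or tip a prop, and leave the bowl, the jar and the brush alone.

Things in the scene. Friction and masses are not known exactly. Their poses are not given: they have to be found in the camera images.
- rail: Storage rail on the bench: a pale wooden board 356 mm long, 60 mm wide, 8 mm thick, with a straight batten 10 mm high along each long side (batten tops 18 mm above the bench), leaving a channel 38 mm wide whose floor is 8 mm above the bench. Fixed. Origin: centre of the underside, at bench level. Its x axis runs along the channel, y across, z up. The stop stands at one end and the sill at the other; either may be at the +x end. Inner faces 340 mm apart.
- stop: The end stop: blue upright steel plate with two bright bolts, 64 mm wide across the rail, 8 mm thick along it, 54 mm high above the bench. Fixed at one end of the rail, alike on both faces. Origin: centre of its underside, at bench level, 174 mm from the rail's origin; the face that the row must meet is 4 mm from the origin towards the rail's middle. The row starts 60 to 110 mm short of it.
- sill: Low wooden sill across the other end of the rail (the wrong end): 60 mm wide, 8 mm thick along the rail, its top 18 mm above the bench, level with the battens. Fixed. Origin: centre of its underside, at bench level.
- bowl: Terracotta-coloured bowl, 104 mm across, 55 mm high, loose on the bench beyond the rail. Origin: centre of its underside. To be left alone.
- jar: Amber glass jar with a black cap, 60 mm across, 85 mm high, loose on the bench beyond the rail. Origin: centre of its underside. To be left alone.
- brush: Glaze brush lying on the bench on the robot's side of the rail, roughly along it, at least 65 mm from the channel's middle line. To be left alone. Origin: underside, near its middle.
- prop0: Off-white ceramic kiln prop: a square tube standing upright in the channel, 34 x 34 mm, 40 mm high, about 80 g (55 to 115), loose; the row of five slides under a push of under 8 N. Origin: centre of its underside, 8 mm above the bench when it stands on the channel floor. Number 0 of five alike, in a touching row in the order 0 to 4 towards the rail's +x; either end may be nearer the stop.
- prop1: Off-white ceramic kiln prop: a square tube standing upright in the channel, 34 x 34 mm, 40 mm high, about 80 g (55 to 115), loose; the row of five slides under a push of under 8 N. Origin: centre of its underside, 8 mm above the bench when it stands on the channel floor. Number 1 of five alike, in a touching row in the order 0 to 4 towards the rail's +x; either end may be nearer the stop.
- prop2: Off-white ceramic kiln prop: a square tube standing upright in the channel, 34 x 34 mm, 40 mm high, about 80 g (55 to 115), loose; the row of five slides under a push of under 8 N. Origin: centre of its underside, 8 mm above the bench when it stands on the channel floor. Number 2 of five alike, in a touching row in the order 0 to 4 towards the rail's +x; either end may be nearer the stop.
- prop3: Off-white ceramic kiln prop: a square tube standing upright in the channel, 34 x 34 mm, 40 mm high, about 80 g (55 to 115), loose; the row of five slides under a push of under 8 N. Origin: centre of its underside, 8 mm above the bench when it stands on the channel floor. Number 3 of five alike, in a touching row in the order 0 to 4 towards the rail's +x; either end may be nearer the stop.
- prop4: Off-white ceramic kiln prop: a square tube standing upright in the channel, 34 x 34 mm, 40 mm high, about 80 g (55 to 115), loose; the row of five slides under a push of under 8 N. Origin: centre of its underside, 8 mm above the bench when it stands on the channel floor. Number 4 of five alike, in a touching row in the order 0 to 4 towards the rail's +x; either end may be nearer the stop.
Mind the look-alikes: they are no part of the job. Leave any pink look-alike of the prop2 alone.

How it is judged:
At the end, for the whole second after the job is handed in: All five props stand upright in the channel, at rest, packed against the blue stop: each prop's centre is within 161 mm of the stop's centre, which allows no more than 4 mm of slack in all between the stop and the five props (horizontal distance between each of prop0, prop1, prop2, prop3, prop4 and stop below 0.161 m and y of prop0 in the frame of rail between -0.006 and 0.006 m and height (world z) of each of prop0, prop1, prop2, prop3, prop4 below 0.012 m and angle between each of prop0, prop1, prop2, prop3, prop4's own z axis and vertical below 0.1 rad and linear speed of each of prop0, prop1, prop2, prop3, prop4 below 0.01 m/s and y of prop1 in the frame of rail between -0.006 and 0.006 m and y of prop2 in the frame of rail between -0.006 and 0.006 m and y of prop3 in the frame of rail between -0.006 and 0.006 m and y of prop4 in the frame of rail between -0.006 and 0.006 m); the robot touches nothing.
It fails at once if a prop is lifted or tipped (height (world z) of any of prop0, prop1, prop2, prop3, prop4 above 0.016 m or angle between any of prop0, prop1, prop2, prop3, prop4's own z axis and vertical above 0.25 rad).
It fails at once if the row comes apart: a gap of more than 8 mm opens between neighbouring props (distance between prop0 and prop1 above 0.042 m or distance between prop1 and prop2 above 0.042 m or distance between prop2 and prop3 above 0.042 m or distance between prop3 and prop4 above 0.042 m).
It fails at once if a prop is squeezed or rammed by the fingers with more than 40 N (contact force between the fingers and prop0 above 40 N or contact force between the fingers and prop1 above 40 N or contact force between the fingers and prop2 above 40 N or contact force between the fingers and prop3 above 40 N or contact force between the fingers and prop4 above 40 N).
It fails at once if the bowl, the jar or the brush is moved by more than 20 mm (distance of any of bowl, jar, brush from where it was at the start of the episode above 0.02 m).
It also fails if it takes over 35 s, if anything falls off the work surface, if the arm or the gripper's body presses on something with over 40 N, if the wrist force passes 120 N, or if a joint passes its speed limit or range.

### The arm

A 6-joint arm with a two-finger parallel gripper is mounted at the origin on the work surface. World frame = base frame: x ahead of the robot, y to its left, z up, the work surface at z = 0. Lengths are in m, angles in rad, forces in N, time in s.
With the tool pointing down it reaches from about 0.25 to 0.775 m from the base axis. Payload 4 kg.
Tool frame: the origin (TCP) lies on the centre line of the jaws, within the pads' length; the fingertips stand 11 mm ahead of it and the grasp point (between the pads) lies 8 mm behind it; z points along the fingers, y is the line along which they close (so a half turn about z gives the same grasp; the last joint's range is limited). The gripper opens to 85 mm and grips with 20 to 120 N. Pads are 22 mm wide; open, the fingers measure 114 mm over their backs; the gripper's body (76 mm by 85 mm) begins 54 mm behind the grasp point. The pads swing forward as they close: fully open they stand 13 mm farther back than shut.
Start: joints at [-1.369, 0.087, 1.371, -0, 1.684, -0.103], TCP at [0.165, -0.525, 0.242] pointing down, gripper open.
Joint ranges: [-3.1, 3.1], [-0.76, 2.03], [0.27, 2.55], [-1.08, 4.22], [0.17, 2.65], [-2.57, 2.57]. Speed limits (rad/s): [2.79, 2.79, 3.14, 3.14, 3.14, 3.14].

### API

Orientations are given as a unit quaternion [x, y, z, w].
In Python, from station import ctrl gives the robot as it stands. The module is installed in compiled form; this text tells all that it offers.
- The arm moves only by the shell command python3 -m inch 'ROWS'. ROWS is JSON, a list of rows, each an object of numbers: "tx", "ty", "tz": the shift along the world's x, y, z in m; "ax", "ay", "az": the turn, a rotation vector about the world's x, y, z in rad; "fingers": the closure, from -1 (fully open) to 1 (shut). In form: [{"tx": .., "ty": .., "tz": .., "ax": .., "ay": .., "az": .., "fingers": ..}, ...]. A call has 1 to 8 rows; each row is the pose to reach, as a shift and turn from the pose commanded when the call began; what a row does not reach only later rows make up. A row lasts 1/8 s, in which the tool goes at most 62.5 mm and 10.7 degrees, less where a joint would pass 70% of its speed; a pose out of reach is approached as far as the arm can. A call with a gripper value outside its range is refused whole. The fingers move at their own pace and stop on an object; the grip force is fixed at half the most. Time passes only in rows, so rows that repeat a pose let the fingers close. It gives the time, the measured TCP pose, the force, the opening and the grip force at its end, in the units of the state.
- ctrl.get_obs(): the state, without advancing time (a new reading comes with each control period).
- ctrl.get_image(name): name is "scene" or "top"; returns the picture (480x640x3 uint8, blue, green, red); there is no depth.
- ctrl.calibration(name): a dict with "K" (3x3 intrinsics, pixels), "cam_to_world" (4x4, takes a point from camera to world coordinates). Camera axes: x right, y up, looking along -z (the intrinsics and any distortion apply to the point x, -y, -z); pixel columns grow to the right and rows downward; lengths in m; the calibration is good to about 2 mm. A picture is of the moment at which its call begins. calibration takes no time and is no camera call.
- ctrl.close_job(): hands the job in; it is judged then, once.
The state is a dict: "t": time; "joints": joint angles; "dq": joint speeds; "joint_efforts": joint torques, N m; "tool_pos": TCP position; "orientation": TCP orientation; "force": force on the tool from outside, world axes, zero at the start; "wrist_torque": the same for the moment, N m; "grip_width": opening from 0.0 (shut) to 1.0 (fully open); "grasp_force": force on a finger pad.
Only numpy, scipy, OpenCV 4.12 (cv2) and the standard library are available. Lean on these libraries where they do the work, as an engineer would, in place of code of your own. Each camera call takes 0.05 s, during which the arm holds its last target. There are 200 camera calls.

## Working session

There is one attempt and no reset: what is moved stays moved. The work goes in short steps, Python scripts to look and compute and a shell command to move; the robot and the scene stay as the last step left them, time stands still between calls to the robot, and variables do not carry over. Pictures are saved under pics/ and viewed, at most 10 in all, crops included, and the job is handed in when it is done.

```bash
mkdir -p pics
python3 - <<'E'
from station import ctrl
import cv2
for n in("top","scene"):
    cv2.imwrite(f"pics/{n}0.png",ctrl.get_image(n)); c=ctrl.calibration(n); print(n,c)
o=ctrl.get_obs();print(o["t"],o["tool_pos"],o["orientation"],o["grip_width"])
E
```

```text
top {'K': array([[479.40042209,   0.        , 317.40181765],
       [  0.        , 479.40042209, 244.56678961],
       [  0.        ,   0.        ,   1.        ]]), 'cam_to_world': array([[ 0.014137  ,  0.99443463, -0.10440266,  0.47960745],
       [-0.99962571,  0.01650166,  0.02182052,  0.04261471],
       [ 0.0234219 ,  0.10405511,  0.9942957 ,  0.82718164],
       [ 0.        ,  0.        ,  0.        ,  1.        ]])}
scene {'K': array([[565.38205606,   0.        , 310.05715239],
       [  0.        , 565.38205606, 245.99765245],
       [  0.        ,   0.        ,   1.        ]]), 'cam_to_world': array([[-0.65880949, -0.46025179,  0.59509524,  1.11422508],
       [ 0.7520424 , -0.42399559,  0.50463846,  0.48112278],
       [ 0.020057  ,  0.77999745,  0.62546118,  0.6239285 ],
       [ 0.        ,  0.        ,  0.        ,  1.        ]])}
0.1 [ 0.16497553 -0.52421258  0.24121792] [ 9.88407814e-01  1.51818660e-01 -4.36391791e-05 -1.04237380e-03] 0.9983910981118961
```

View pics/top0.png

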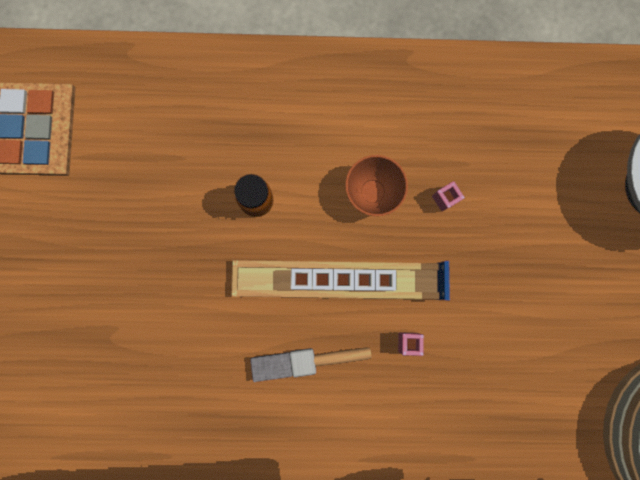

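View pics/scene0.png

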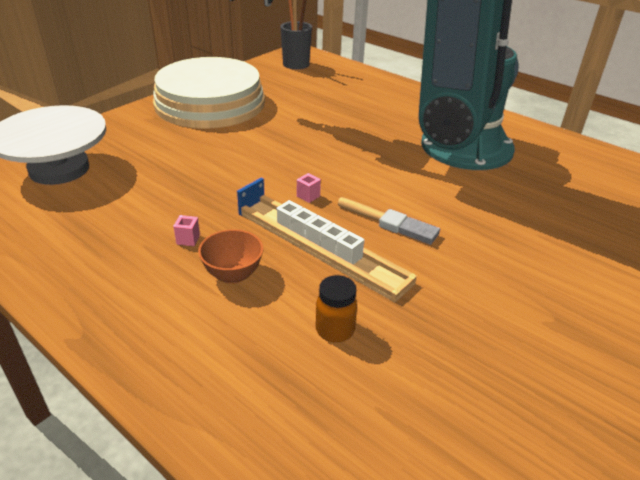

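The top view shows the stop at about (445,281), the sill at (235,279) and the five props in the row at columns 291–396, row 280. The brush is at (250–370, 363), the jar at (254,195), and pink look-alikes are at (450,195) and (412,344).

```bash
cat > h.py <<'E'
import numpy as np,cv2
from station import ctrl
def w(n,u,v,z):
    c=ctrl.calibration(n);K=c["K"];T=c["cam_to_world"]
    d=T[:3,:3]@np.array([(u-K[0,2])/K[0,0],-(v-K[1,2])/K[1,1],-1]);p=T[:3,3]
    return (p+d*(z-p[2])/d[2])[:2]
def row(im):
    m=((im.min(2)>140)&(im.max(2).astype(int)-im.min(2)<45)).astype(np.uint8)
    m[:255]=0;m[305:]=0;m[:,:230]=0;m[:,460:]=0
    m=cv2.morphologyEx(m,cv2.MORPH_OPEN,np.ones((2,2)))
    return cv2.minAreaRect(cv2.findNonZero(m)),m
E
python3 - <<'E'
from h import *
im=cv2.imread("pics/top0.png");r,m=row(im);print(r)
for q in cv2.boxPoints(r):print(q,w("top",*q,.048))
b=((im[...,0]>im[...,2]+30)).astype(np.uint8);b[:250]=0;b[310:]=0;b[:,:400]=0;b[:,500:]=0
r=cv2.minAreaRect(cv2.findNonZero(b));print("stop",r)
for q in cv2.boxPoints(r):print(q,w("top",*q,.054))
print("sill outer ends",w("top",233,262,.018),w("top",232.5,297,.018))
for q in [(251,369),(300,362),(370,353)]:print("brush",w("top",*q,.01))
print("jar",w("top",253,190,.085))
cv2.imwrite("pics/z.png",cv2.resize(im[225:335,225:465],None,fx=3.3,fy=3.3,interpolation=2))
E
```

```text
((344.0123596191406, 280.0960388183594), (104.26419067382812, 20.62820053100586), 0.784824550151825)
[291.7439 289.6951] [0.487385   0.06596427]
[292.02643 269.06882] [0.52073579 0.06616313]
[396.28082 270.49698] [ 0.52102082 -0.1038144 ]
[395.9983  291.12326] [ 0.4875093  -0.10325131]
stop ((443.5, 280.0), (38.0, 9.0), 90.0)
[439. 261.] [ 0.53721135 -0.17247273]
[448. 261.] [ 0.53744386 -0.18720263]
[448. 299.] [ 0.47600456 -0.18631819]
[439. 299.] [ 0.47580097 -0.17171015]
sill outer ends [0.53269541 0.16660799] [0.47410664 0.16554225]
brush [0.355444   0.13222894]
brush [0.36775068 0.05095983]
brush [ 0.38384676 -0.06623036]
jar [0.64203003 0.12872008]
```

View pics/z.png

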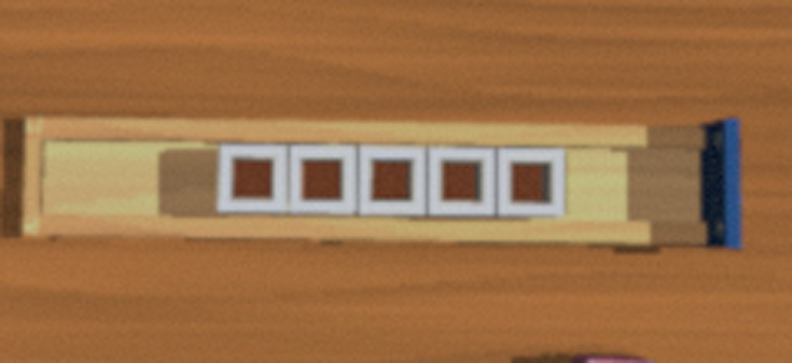

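Row: x≈0.504, y from 0.066 (rear) to -0.104, length 170 mm as expected. The stop face is at y≈-0.181, so the push is about 77 mm along -y. I'll close the fingers, turn them so the closing line lies along x, and come down behind the row at y≈0.115.

```bash
python3 -m inch '[{"tx":0.02,"ty":0.04,"az":0.08,"fingers":1},{"tx":0.045,"ty":0.085,"az":0.17,"fingers":1},{"tx":0.07,"ty":0.13,"az":0.26,"fingers":1},{"tx":0.095,"ty":0.18,"az":0.35,"fingers":1},{"tx":0.12,"ty":0.225,"az":0.44,"fingers":1},{"tx":0.145,"ty":0.27,"az":0.53,"fingers":1},{"tx":0.17,"ty":0.32,"az":0.63,"fingers":1},{"tx":0.17,"ty":0.32,"az":0.63,"fingers":1}]'
python3 -m inch '[{"tx":0.02,"ty":0.04,"az":0.08,"fingers":1},{"tx":0.045,"ty":0.085,"az":0.17,"fingers":1},{"tx":0.07,"ty":0.13,"az":0.26,"fingers":1},{"tx":0.095,"ty":0.18,"az":0.35,"fingers":1},{"tx":0.12,"ty":0.225,"az":0.44,"fingers":1},{"tx":0.145,"ty":0.27,"az":0.53,"fingers":1},{"tx":0.169,"ty":0.32,"az":0.635,"fingers":1},{"tx":0.169,"ty":0.32,"az":0.635,"fingers":1}]'
python3 -m inch '[{"tz":-0.04,"fingers":1},{"tz":-0.08,"fingers":1},{"tz":-0.12,"fingers":1},{"tz":-0.14,"fingers":1},{"tz":-0.14,"fingers":1}]'
python3 - <<'E'
from h import *
o=ctrl.get_obs();print(o["t"],o["tool_pos"],o["orientation"],o["grip_width"],o["force"],o["joints"])
im=ctrl.get_image("scene");cv2.imwrite("pics/s1.png",cv2.resize(im[120:330,190:470],None,fx=2.8,fy=2.8))
E
```

```text
0.1 [ 0.16497553 -0.52421258  0.24121792] [ 9.88407814e-01  1.51818660e-01 -4.36391791e-05 -1.04237380e-03] 0.9983910981118961 [-1.02296253  0.38521623 -0.25899841] [-1.36908177e+00  8.79176176e-02  1.37213916e+00  1.56772747e-05
  1.68362239e+00 -1.03099871e-01]invalid input at $[0]: expected keys tx, ty, tz, ax, ay, az, fingers
invalid input at $[0]: expected keys tx, ty, tz, ax, ay, az, fingers
invalid input at $[0]: expected keys tx, ty, tz, ax, ay, az, fingers
```

View pics/s1.png

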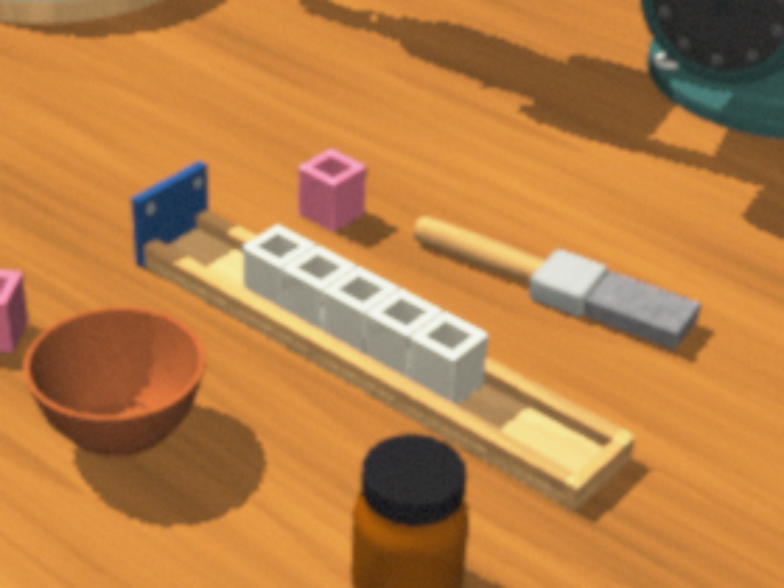

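All keys are required in each row, so nothing moved. The crop shows the row intact at (245–485, 230–400), with the stop at (170,215). I'll resend with full rows.

```bash
python3 -m inch '[{"tx":0.02,"ty":0.04,"tz":0,"ax":0,"ay":0,"az":0.08,"fingers":1},{"tx":0.045,"ty":0.085,"tz":0,"ax":0,"ay":0,"az":0.17,"fingers":1},{"tx":0.07,"ty":0.13,"tz":0,"ax":0,"ay":0,"az":0.26,"fingers":1},{"tx":0.095,"ty":0.18,"tz":0,"ax":0,"ay":0,"az":0.35,"fingers":1},{"tx":0.12,"ty":0.225,"tz":0,"ax":0,"ay":0,"az":0.44,"fingers":1},{"tx":0.145,"ty":0.27,"tz":0,"ax":0,"ay":0,"az":0.53,"fingers":1},{"tx":0.17,"ty":0.32,"tz":0,"ax":0,"ay":0,"az":0.63,"fingers":1},{"tx":0.17,"ty":0.32,"tz":0,"ax":0,"ay":0,"az":0.63,"fingers":1}]'
python3 -m inch '[{"tx":0.02,"ty":0.04,"tz":0,"ax":0,"ay":0,"az":0.08,"fingers":1},{"tx":0.045,"ty":0.085,"tz":0,"ax":0,"ay":0,"az":0.17,"fingers":1},{"tx":0.07,"ty":0.13,"tz":0,"ax":0,"ay":0,"az":0.26,"fingers":1},{"tx":0.095,"ty":0.18,"tz":0,"ax":0,"ay":0,"az":0.35,"fingers":1},{"tx":0.12,"ty":0.225,"tz":0,"ax":0,"ay":0,"az":0.44,"fingers":1},{"tx":0.145,"ty":0.27,"tz":0,"ax":0,"ay":0,"az":0.53,"fingers":1},{"tx":0.169,"ty":0.32,"tz":0,"ax":0,"ay":0,"az":0.635,"fingers":1},{"tx":0.169,"ty":0.32,"tz":0,"ax":0,"ay":0,"az":0.635,"fingers":1}]'
python3 - <<'E'
from h import *
o=ctrl.get_obs();print(o["t"],o["tool_pos"],o["orientation"],o["grip_width"],o["force"],o["joints"])
E
```

```text
t: 1.15
tool_pos: [0.3361, -0.2016, 0.2423]
orientation: [0.891, 0.454, 0.0, -0.0]
force: [0.5, -0.6, 0.8]
grip_width: -0.002
grasp_force: 0.0
t: 2.15
tool_pos: [0.505, 0.117, 0.241]
orientation: [0.706, 0.708, -0.001, -0.001]
force: [0.0, -0.3, -0.3]
grip_width: -0.003
grasp_force: 0.0
2.15 [0.50495586 0.11704687 0.24096175] [ 7.06347483e-01  7.07864543e-01 -6.91765950e-04 -7.37516341e-04] -0.003137487108215131 [ 0.0092823  -0.25084107 -0.27603096] [1.18178666e-01 1.81908610e-02 1.44563919e+00 3.02216766e-04
 1.67976250e+00 1.16065783e-01]
```

```bash
python3 -m inch '[{"tx":0,"ty":0,"tz":-0.03,"ax":0,"ay":0,"az":0,"fingers":1},{"tx":0,"ty":0,"tz":-0.08,"ax":0,"ay":0,"az":0,"fingers":1},{"tx":0,"ty":0,"tz":-0.13,"ax":0,"ay":0,"az":0,"fingers":1},{"tx":0,"ty":0,"tz":-0.16,"ax":0,"ay":0,"az":0,"fingers":1},{"tx":0,"ty":0,"tz":-0.175,"ax":0,"ay":0,"az":0,"fingers":1},{"tx":0,"ty":0,"tz":-0.175,"ax":0,"ay":0,"az":0,"fingers":1}]'
python3 - <<'E'
from h import *
im=ctrl.get_image("scene");cv2.imwrite("pics/s2.png",cv2.resize(im[120:330,190:470],None,fx=2.8,fy=2.8))
E
```

```text
t: 2.9
tool_pos: [0.5036, 0.1142, 0.0667]
orientation: [0.708, 0.706, -0.001, -0.0]
force: [-0.2, -0.7, 0.0]
grip_width: -0.001
grasp_force: 0.0
```

View pics/s2.png

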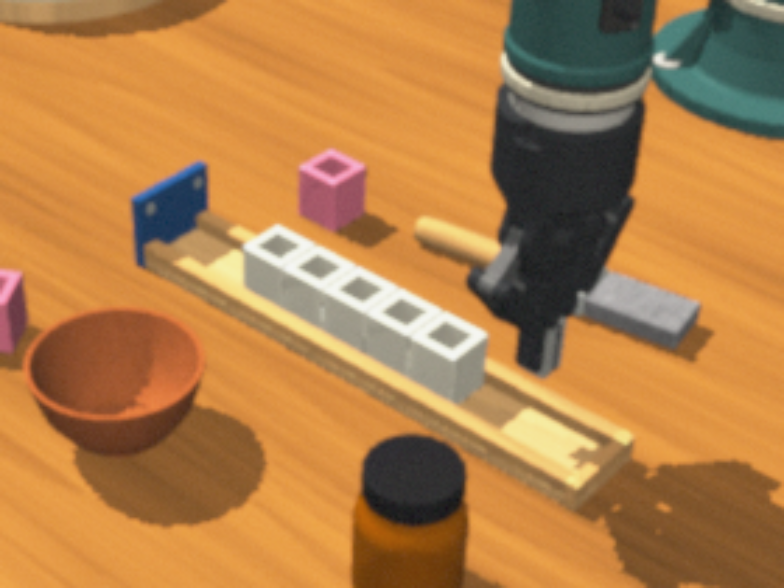

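The closed fingertips hang at (540,370) over the empty channel behind the row, clear of the jar and the brush. Next I lower them and approach.

```bash
python3 -m inch '[{"tx":0,"ty":0,"tz":-0.01,"ax":0,"ay":0,"az":0,"fingers":1},{"tx":0,"ty":0,"tz":-0.022,"ax":0,"ay":0,"az":0,"fingers":1},{"tx":0,"ty":0,"tz":-0.032,"ax":0,"ay":0,"az":0,"fingers":1},{"tx":0,"ty":0,"tz":-0.036,"ax":0,"ay":0,"az":0,"fingers":1},{"tx":0,"ty":-0.007,"tz":-0.036,"ax":0,"ay":0,"az":0,"fingers":1},{"tx":0,"ty":-0.015,"tz":-0.036,"ax":0,"ay":0,"az":0,"fingers":1},{"tx":0,"ty":-0.022,"tz":-0.036,"ax":0,"ay":0,"az":0,"fingers":1},{"tx":0,"ty":-0.026,"tz":-0.036,"ax":0,"ay":0,"az":0,"fingers":1}]'
python3 -m inch '[{"tx":0,"ty":-0.002,"tz":0,"ax":0,"ay":0,"az":0,"fingers":1},{"tx":0,"ty":-0.004,"tz":0,"ax":0,"ay":0,"az":0,"fingers":1},{"tx":0,"ty":-0.006,"tz":0,"ax":0,"ay":0,"az":0,"fingers":1},{"tx":0,"ty":-0.008,"tz":0,"ax":0,"ay":0,"az":0,"fingers":1},{"tx":0,"ty":-0.01,"tz":0,"ax":0,"ay":0,"az":0,"fingers":1},{"tx":0,"ty":-0.012,"tz":0,"ax":0,"ay":0,"az":0,"fingers":1},{"tx":0,"ty":-0.014,"tz":0,"ax":0,"ay":0,"az":0,"fingers":1},{"tx":0,"ty":-0.016,"tz":0,"ax":0,"ay":0,"az":0,"fingers":1}]'
python3 -m inch '[{"tx":0,"ty":-0.002,"tz":0,"ax":0,"ay":0,"az":0,"fingers":1},{"tx":0,"ty":-0.004,"tz":0,"ax":0,"ay":0,"az":0,"fingers":1},{"tx":0,"ty":-0.006,"tz":0,"ax":0,"ay":0,"az":0,"fingers":1},{"tx":0,"ty":-0.008,"tz":0,"ax":0,"ay":0,"az":0,"fingers":1},{"tx":0,"ty":-0.01,"tz":0,"ax":0,"ay":0,"az":0,"fingers":1},{"tx":0,"ty":-0.012,"tz":0,"ax":0,"ay":0,"az":0,"fingers":1}]'
python3 - <<'E'
from h import *
im=ctrl.get_image("scene");cv2.imwrite("pics/s3.png",cv2.resize(im[120:330,190:470],None,fx=2.8,fy=2.8))
im=ctrl.get_image("top");cv2.imwrite("pics/t3.png",im)
r,m=row(im);print([(q,w("top",*q,.048)) for q in cv2.boxPoints(r)])
E
```

```text
t: 3.95
tool_pos: [0.5043, 0.0886, 0.0317]
orientation: [0.708, 0.706, 0.0, 0.0]
force: [-0.2, 1.0, 0.2]
grip_width: 0.0
grasp_force: 0.0
t: 4.95
tool_pos: [0.504, 0.0734, 0.0313]
orientation: [0.707, 0.707, 0.0, -0.0]
force: [-0.1, 2.6, 0.2]
grip_width: 0.002
grasp_force: 1.2
t: 5.7
tool_pos: [0.504, 0.0612, 0.0313]
orientation: [0.707, 0.707, 0.0, 0.0]
force: [-0.7, 1.5, 0.8]
grip_width: 0.0
grasp_force: 1.1
[(array([352.91412, 290.86478], dtype=float32), array([ 0.48692247, -0.03312894])), (array([353.38202, 269.8085 ], dtype=float32), array([ 0.52106738, -0.03367338])), (array([408.4215, 271.0316], dtype=float32), array([ 0.52045296, -0.12371146])), (array([407.9536 , 292.08786], dtype=float32), array([ 0.48622814, -0.12275222]))]
```

View pics/s3.png

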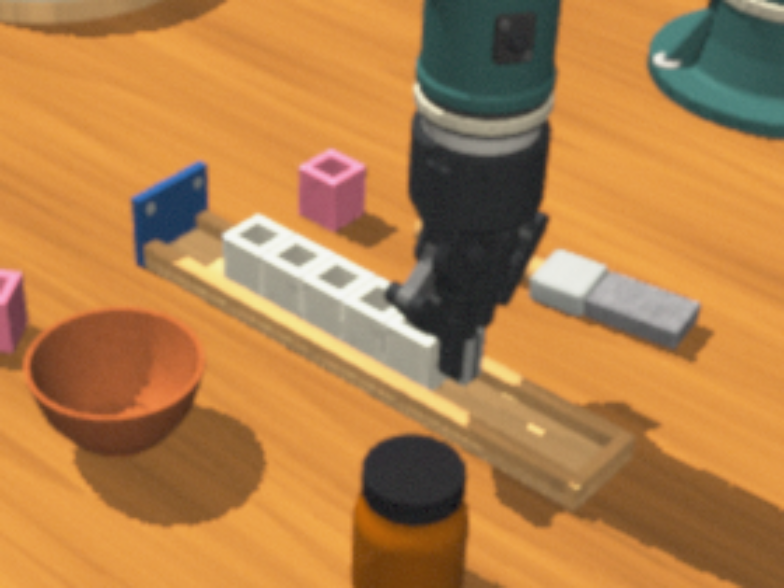

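The row has moved about 19 mm as one train, upright and without gaps (front top edge at (240,230), rear at (440,340)). Push force is about 2 N, and about 58 mm remain.

```bash
python3 -m inch '[{"tx":0,"ty":-0.0025,"tz":0,"ax":0,"ay":0,"az":0,"fingers":1},{"tx":0,"ty":-0.005,"tz":0,"ax":0,"ay":0,"az":0,"fingers":1},{"tx":0,"ty":-0.0075,"tz":0,"ax":0,"ay":0,"az":0,"fingers":1},{"tx":0,"ty":-0.01,"tz":0,"ax":0,"ay":0,"az":0,"fingers":1},{"tx":0,"ty":-0.0125,"tz":0,"ax":0,"ay":0,"az":0,"fingers":1},{"tx":0,"ty":-0.015,"tz":0,"ax":0,"ay":0,"az":0,"fingers":1},{"tx":0,"ty":-0.0175,"tz":0,"ax":0,"ay":0,"az":0,"fingers":1},{"tx":0,"ty":-0.02,"tz":0,"ax":0,"ay":0,"az":0,"fingers":1}]'
python3 -m inch '[{"tx":0,"ty":-0.0025,"tz":0,"ax":0,"ay":0,"az":0,"fingers":1},{"tx":0,"ty":-0.005,"tz":0,"ax":0,"ay":0,"az":0,"fingers":1},{"tx":0,"ty":-0.0075,"tz":0,"ax":0,"ay":0,"az":0,"fingers":1},{"tx":0,"ty":-0.01,"tz":0,"ax":0,"ay":0,"az":0,"fingers":1},{"tx":0,"ty":-0.0125,"tz":0,"ax":0,"ay":0,"az":0,"fingers":1},{"tx":0,"ty":-0.015,"tz":0,"ax":0,"ay":0,"az":0,"fingers":1},{"tx":0,"ty":-0.0175,"tz":0,"ax":0,"ay":0,"az":0,"fingers":1},{"tx":0,"ty":-0.02,"tz":0,"ax":0,"ay":0,"az":0,"fingers":1}]'
python3 -m inch '[{"tx":0,"ty":-0.002,"tz":0,"ax":0,"ay":0,"az":0,"fingers":1},{"tx":0,"ty":-0.004,"tz":0,"ax":0,"ay":0,"az":0,"fingers":1},{"tx":0,"ty":-0.006,"tz":0,"ax":0,"ay":0,"az":0,"fingers":1},{"tx":0,"ty":-0.008,"tz":0,"ax":0,"ay":0,"az":0,"fingers":1}]'
python3 - <<'E'
from h import *
im=ctrl.get_image("top");cv2.imwrite("pics/t4.png",cv2.resize(im[225:335,300:460],None,fx=5,fy=5,interpolation=2))
r,m=row(im);print([w("top",*q,.048) for q in cv2.boxPoints(r)])
E
```

```text
t: 6.8
tool_pos: [0.504, 0.0411, 0.0313]
orientation: [0.707, 0.707, -0.0, 0.0]
force: [0.5, 2.4, -0.7]
grip_width: -0.001
grasp_force: 1.1
t: 7.8
tool_pos: [0.504, 0.0212, 0.0313]
orientation: [0.707, 0.707, 0.0, 0.0]
force: [0.0, 1.1, -1.5]
grip_width: -0.0
grasp_force: 1.1
t: 8.3
tool_pos: [0.504, 0.0132, 0.0313]
orientation: [0.707, 0.707, 0.0, 0.0]
force: [-0.3, 1.9, -0.7]
grip_width: -0.002
grasp_force: 1.1
[array([ 0.48785229, -0.11287474]), array([ 0.5210001 , -0.11416909]), array([ 0.51990541, -0.17172044]), array([ 0.48671434, -0.17016722])]
```

View pics/t4.png

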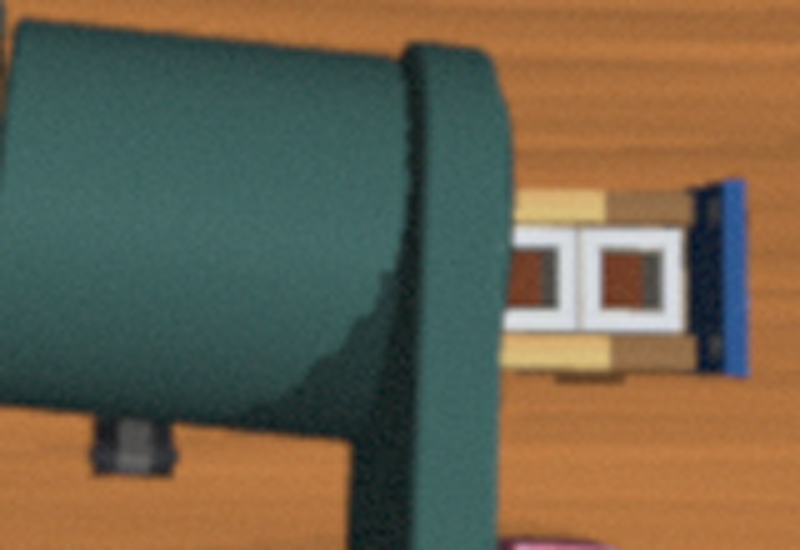

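The front prop's edge is at column 685 and the stop plate starts at about 720, so roughly 9–10 mm remain. I'll creep in, watching the force.

```bash
python3 -m inch '[{"tx":0,"ty":-0.001,"tz":0,"ax":0,"ay":0,"az":0,"fingers":1},{"tx":0,"ty":-0.002,"tz":0,"ax":0,"ay":0,"az":0,"fingers":1},{"tx":0,"ty":-0.003,"tz":0,"ax":0,"ay":0,"az":0,"fingers":1},{"tx":0,"ty":-0.004,"tz":0,"ax":0,"ay":0,"az":0,"fingers":1},{"tx":0,"ty":-0.005,"tz":0,"ax":0,"ay":0,"az":0,"fingers":1},{"tx":0,"ty":-0.006,"tz":0,"ax":0,"ay":0,"az":0,"fingers":1},{"tx":0,"ty":-0.007,"tz":0,"ax":0,"ay":0,"az":0,"fingers":1}]'
python3 -m inch '[{"tx":0,"ty":-0.0005,"tz":0,"ax":0,"ay":0,"az":0,"fingers":1},{"tx":0,"ty":-0.001,"tz":0,"ax":0,"ay":0,"az":0,"fingers":1}]'
```

```text
t: 9.22
tool_pos: [0.504, 0.0063, 0.0313]
orientation: [0.707, 0.707, 0.0, 0.0]
force: [0.6, 1.7, -1.2]
grip_width: 0.002
grasp_force: 1.0
t: 9.48
tool_pos: [0.504, 0.0053, 0.0313]
orientation: [0.707, 0.707, 0.0, -0.0]
force: [-0.7, 2.0, -0.5]
grip_width: -0.003
grasp_force: 1.0
```

```bash
python3 -m inch '[{"tx":0,"ty":-0.0005,"tz":0,"ax":0,"ay":0,"az":0,"fingers":1},{"tx":0,"ty":-0.001,"tz":0,"ax":0,"ay":0,"az":0,"fingers":1}]'
```

```text
t: 9.72
tool_pos: [0.5041, 0.0043, 0.0313]
orientation: [0.707, 0.707, 0.0, 0.0]
force: [0.1, 1.5, -0.9]
grip_width: -0.003
grasp_force: 1.0
```

```bash
python3 -m inch '[{"tx":0,"ty":-0.0005,"tz":0,"ax":0,"ay":0,"az":0,"fingers":1},{"tx":0,"ty":-0.001,"tz":0,"ax":0,"ay":0,"az":0,"fingers":1}]'
```

```text
t: 9.98
tool_pos: [0.5041, 0.0033, 0.0313]
orientation: [0.707, 0.707, 0.0, 0.0]
force: [0.7, 1.4, 0.5]
grip_width: -0.0
grasp_force: 1.0
```

Run:
```python
from station import ctrl
print(ctrl.get_obs()["force"])
```

```text
[0.69549761 1.41729704 0.4712774 ]
```

```bash
python3 -m inch '[{"tx":0,"ty":-0.0005,"tz":0,"ax":0,"ay":0,"az":0,"fingers":1},{"tx":0,"ty":-0.001,"tz":0,"ax":0,"ay":0,"az":0,"fingers":1}]'
python3 - <<'E'
from h import *
im=ctrl.get_image("top");cv2.imwrite("pics/t5.png",cv2.resize(im[250:310,380:460],None,fx=8,fy=8,interpolation=2))
r,m=row(im);print([w("top",*q,.048) for q in cv2.boxPoints(r)])
E
```

```text
t: 10.22
tool_pos: [0.504, 0.0023, 0.0313]
orientation: [0.707, 0.707, 0.0, 0.0]
force: [0.4, 1.0, -0.5]
grip_width: 0.002
grasp_force: 1.0
[array([ 0.518987  , -0.13121159]), array([ 0.51971338, -0.17885276]), array([ 0.48716498, -0.17842713]), array([ 0.48648788, -0.13099339])]
```

View pics/t5.png

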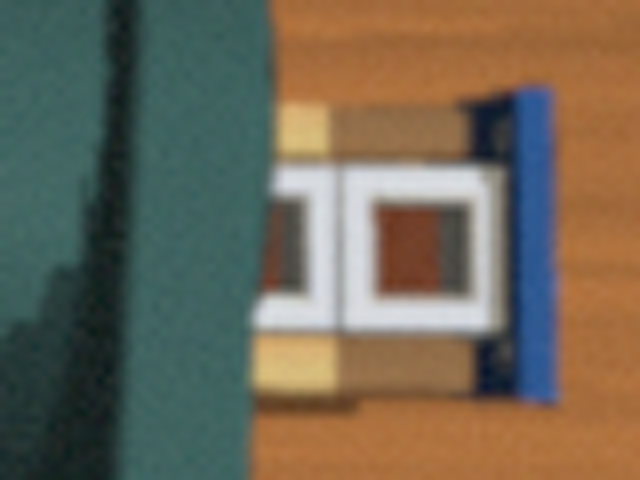

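The front prop's edge is at column 505 and the stop's top edge at 517, so 1–2 mm remain.

```bash
python3 -m inch '[{"tx":0,"ty":-0.0005,"tz":0,"ax":0,"ay":0,"az":0,"fingers":1},{"tx":0,"ty":-0.001,"tz":0,"ax":0,"ay":0,"az":0,"fingers":1}]'
```

```text
t: 10.52
tool_pos: [0.504, 0.0016, 0.0313]
orientation: [0.707, 0.707, 0.0, -0.0]
force: [-0.4, 3.2, -0.6]
grip_width: 0.001
grasp_force: 1.8
```

```bash
python3 -m inch '[{"tx":0,"ty":-0.0005,"tz":0,"ax":0,"ay":0,"az":0,"fingers":1}]'
```

```text
t: 10.65
tool_pos: [0.504, 0.0016, 0.0314]
orientation: [0.707, 0.707, 0.001, -0.001]
force: [-0.2, 5.7, -0.5]
grip_width: 0.001
grasp_force: 2.8
```

The TCP has stopped at 0.0016 while the force rises, so the row is on the stop. I'll give one more small step to seat it, then draw back along +y and lift.

```bash
python3 -m inch '[{"tx":0,"ty":-0.0005,"tz":0,"ax":0,"ay":0,"az":0,"fingers":1},{"tx":0,"ty":-0.0005,"tz":0,"ax":0,"ay":0,"az":0,"fingers":1}]'
python3 -m inch '[{"tx":0,"ty":0.002,"tz":0,"ax":0,"ay":0,"az":0,"fingers":1},{"tx":0,"ty":0.008,"tz":0,"ax":0,"ay":0,"az":0,"fingers":1},{"tx":0,"ty":0.02,"tz":0,"ax":0,"ay":0,"az":0,"fingers":1},{"tx":0,"ty":0.04,"tz":0,"ax":0,"ay":0,"az":0,"fingers":1},{"tx":0,"ty":0.055,"tz":0.01,"ax":0,"ay":0,"az":0,"fingers":1},{"tx":0,"ty":0.07,"tz":0.04,"ax":0,"ay":0,"az":0,"fingers":1},{"tx":0,"ty":0.08,"tz":0.08,"ax":0,"ay":0,"az":0,"fingers":1},{"tx":0,"ty":0.09,"tz":0.12,"ax":0,"ay":0,"az":0,"fingers":1}]'
python3 -m inch '[{"tx":-0.04,"ty":0.04,"tz":0.04,"ax":0,"ay":0,"az":0,"fingers":1},{"tx":-0.08,"ty":0.08,"tz":0.08,"ax":0,"ay":0,"az":0,"fingers":1},{"tx":-0.1,"ty":0.12,"tz":0.1,"ax":0,"ay":0,"az":0,"fingers":1},{"tx":-0.1,"ty":0.12,"tz":0.1,"ax":0,"ay":0,"az":0,"fingers":1}]'
python3 - <<'E'
from h import *
im=ctrl.get_image("top");cv2.imwrite("pics/t6.png",cv2.resize(im[225:335,225:465],None,fx=3.3,fy=3.3,interpolation=2))
r,m=row(im);print([w("top",*q,.048) for q in cv2.boxPoints(r)])
E
```

```text
t: 10.9
tool_pos: [0.504, 0.0015, 0.0314]
orientation: [0.707, 0.707, 0.001, -0.001]
force: [-0.1, 5.4, -0.3]
grip_width: -0.001
grasp_force: 3.1
t: 11.9
tool_pos: [0.504, 0.0912, 0.1533]
orientation: [0.707, 0.707, 0.0, 0.0]
force: [-0.0, 0.2, 0.3]
grip_width: -0.003
grasp_force: 0.0
t: 12.4
tool_pos: [0.4033, 0.2137, 0.2558]
orientation: [0.705, 0.709, 0.004, 0.001]
force: [-0.2, -0.5, 0.0]
grip_width: -0.001
grasp_force: 0.0
[array([ 0.48753491, -0.01317121]), array([ 0.52098822, -0.01349009]), array([ 0.52046847, -0.17942489]), array([ 0.48686528, -0.17835695])]
```

View pics/t6.png

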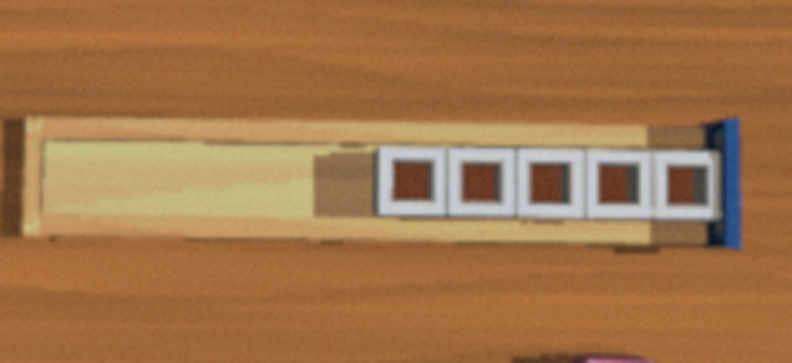

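Run:
```python
from h import *
im=ctrl.get_image("scene");cv2.imwrite("pics/s7.png",cv2.resize(im[165:265,225:345],None,fx=6,fy=6,interpolation=2))
```

```text
(no output)
```

View pics/s7.png

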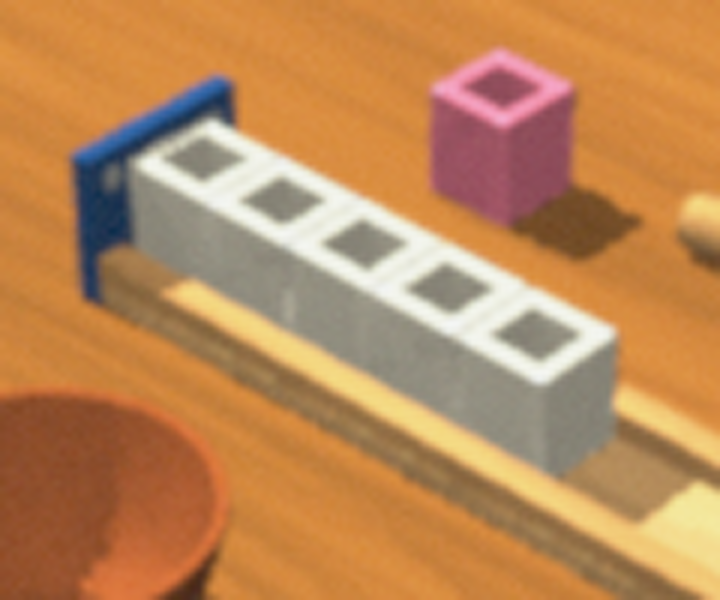

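The side view shows the row upright and gapless, with the front prop against the stop at (130–210, 125–160) and the robot clear. I'm handing the job in.

```bash
python3 -c "
from station import ctrl
print(ctrl.close_job())"
```

```text
the job is handed in; nothing more can be done
None
```

I pushed all five props home against the blue stop as one gapless, upright row, drew the fingers clear and handed the job in at about 12.5 s; the hand-in gave no verdict, but the last pictures and the force rise at the stop agree.

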